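# Roll the second gate tower onto its ruled line

### The job

The cardboard gatehouse front lies on its back with one tower tube already glued along its ruled line; get the other, loose tube ready for gluing. Rest the fingertips on top of the loose tube and roll it across the board, in as many short strokes as it takes, until it lies centred along the free black line with some of the line showing past both its ends, and leave it resting there. Push it only on its upper half, never down at its side, do not pinch it or lift it off the board, and leave the things standing around undisturbed.

Things in the scene. Friction and masses are not known exactly. Their poses are not given: they have to be found in the camera images.
- tube: the loose tube: kraft cardboard, white end plugs, diameter 50 mm, length 170 mm, 80 g, lying on the board nearly parallel to the lines, between glued tube and free line. Origin: on its axis at mid-length, 25 mm above the board, 30 mm above the table; x along its axis (y, z turn as it rolls). Under a light fingertip (2 to 10 N) it rolls without slip, half as far as the fingertip; let go, it stops
- line: the free ruled line: black marker line 4 mm wide, 210 mm long, flat on the board from its near to its far edge, parallel to the glued tube and 200 mm from that tube's line; on either side of the gate. Origin: middle of the line, on the board's upper face, 5 mm above the table; x along the line (away from the robot, give or take 17 degrees), y across it, z up
- glued_tube: the tower tube already glued down (immovable) along its own ruled line on the other side of the gate: same look and size as the loose tube, with pale glue beads along its foot. Origin: centre of the tube, on its axis, 30 mm above the table; x along its axis
- gatehouse: the gatehouse front, an immovable grey board 5 mm thick lying flat on the table, 210 mm (its x, near edge to far edge) by 380 mm (its y), with 22 mm battlements on the far edge and a dark flat paper gate arch in the middle. Origin: centre of its underside, on the table; z up. The ruled lines lie 100 mm either side of its middle, along its x
- wood_block: bystander: upright wooden block 36 x 36 x 45 mm standing on the board near one far corner, at the +y side, about 65 mm outside the ruled line. Origin: centre of its underside
- paint_jar: bystander: small closed paint jar, diameter 38 mm, 48 mm tall, standing on the board near one near corner, at the -y side, about 65 mm outside the ruled line. Origin: centre of its underside
- drink_bottle: bystander: metal drinking bottle, diameter 68 mm, 210 mm tall, upright on the table at the far right. Origin: centre of its underside
- tape_roll: bystander: roll of masking tape lying flat, diameter 96 mm, 25 mm high, on the table at the left. Origin: centre of its underside
- pencil_tin: bystander: closed pencil tin 77 x 202 x 35 mm on the table at the right. Origin: centre of its underside
- craft_glue: bystander: white craft glue bottle, diameter 48 mm, 130 mm tall, upright on the table at the right. Origin: centre of its underside
- glue_gun: bystander: cordless glue gun lying flat on the table to the left, 42 mm high. Origin: under the middle of its barrel
- scissors: bystander: scissors lying flat on the table beyond the board, about 10 mm high. Origin: under the pivot
Mind the look-alikes: they are no part of the job. What is shaped like the tube but orange or red is not meant.

How it is judged:
At the end, for the whole second after the job is handed in: The loose tube rests on the board along the free line: its middle within 7 mm of the line sideways and within 20 mm of the line's middle lengthways (so that some line shows past both ends), turned by less than 0.1 rad (6 degrees) from it, at rest and let go (y of tube in the frame of line between -0.007 and 0.007 m and x of tube in the frame of line between -0.02 and 0.02 m and angle between the x axis of tube and the x axis of line, either way round below 0.1 rad and z of tube in the frame of line between 0.022 and 0.028 m and linear speed of tube below 0.01 m/s); the robot touches nothing.
It fails at once if the tube is lifted off the board (its axis more than 10 mm above where it lies) (z of tube in the frame of line above 0.035 m).
It fails at once if the fingers pinch the tube or push low on its side: they touch it while their grasp point is lower than 46 mm above the table (fingertips at about its mid-height or lower) (contact force between the fingers and tube above 0.3 N and height (world z) of the grasp point below 0.046 m).
It fails at once if a bystander is shifted by more than 15 mm or knocked over (distance of any of wood_block, paint_jar, drink_bottle, tape_roll, pencil_tin, craft_glue, glue_gun, scissors from where it was at the start of the episode above 0.015 m or angle between any of wood_block, paint_jar, drink_bottle, tape_roll, pencil_tin, craft_glue, glue_gun, scissors's own z axis and vertical above 0.3 rad).
It also fails if it takes over 64 s, if anything falls off the work surface, if the arm or the gripper's body presses on something with over 40 N, if the wrist force passes 120 N, or if a joint passes its speed limit or range.

### The arm

A 7-joint arm with a two-finger parallel gripper is mounted at the origin on the work surface. World frame = base frame: x ahead of the robot, y to its left, z up, the work surface at z = 0. Lengths are in m, angles in rad, forces in N, time in s.
With the tool pointing down it reaches from about 0.4 to 0.85 m from the base axis. Payload 10.4 kg.
Tool frame: the origin (TCP) lies between the finger pads; the fingertips stand r.nose_length ahead of it and the grasp point (between the pads) lies 6 mm ahead of it (r.nose_length is the distance from the TCP to the fingertips, in m); z points along the fingers, x is the direction in which the jaws open and shut, and the axes are right-handed (so a half turn about z gives the same grasp; the last joint's range is limited). The gripper opens to 87 mm and grips with 3 to 60 N. Pads are 19 mm wide; open, the fingers measure 117 mm over their backs; the gripper's body (75 mm by 190 mm) begins 51 mm behind the grasp point.
Start: joints at [1.236, 0.332, -0.065, 1.46, 0.022, 1.35, -0.088], TCP at [0.192, -0.595, 0.248] pointing down, gripper open.
Joint ranges: [-2.6, 2.6], [-0.5, 2.12], [-1.47, 1.34], [0.16, 2.42], [-1.27, 4.41], [0.06, 2.06], [-2.6, 2.6]. Speed limits (rad/s): [2.22, 2.22, 2.79, 2.79, 3.14, 3.14, 3.14].

### API

Orientations are given as a unit quaternion [x, y, z, w].
In Python, from bench import r gives the robot as it stands. The module is installed in compiled form; this text tells all that it offers.
- The arm moves only by the shell command python3 -m creep 'ROWS' [OPENING] [FORCE]. ROWS is JSON, a list of rows, each an object of numbers: "x", "y", "z": the shift along the world's x, y, z in m; "spin": the turn about the world's z in degrees. In form: [{"x": .., "y": .., "z": .., "spin": ..}, ...]. A call has 1 to 12 rows; each row is the pose to reach, as a shift and turn from the pose commanded when the call began; what a row does not reach only later rows make up. A row lasts 1/8 s, in which the tool goes at most 62.5 mm and 10.7 degrees, less where a joint would pass 70% of its speed; a pose out of reach is approached as far as the arm can. A call with a gripper value outside its range is refused whole. OPENING is the finger opening in m, from 0 to 0.087, set as the call begins (- or left out, the last holds). The fingers move at their own pace and stop on an object; FORCE is the grip in N (left out, the last holds). Time passes only in rows, so rows that repeat a pose let the fingers close. It gives the time, the measured TCP pose, the force and the opening at its end, in the units of the state.
- r.read_state(): the state, without advancing time (a new reading comes with each control period).
- r.camera(name): name is "scene" or "top" or "wrist"; returns a dict with "pixels" (384x512x3 uint8, blue, green, red), "z_map" (384x512 float32, m along the optical axis (not along the pixel's ray), 0 where there is no reading), "K" (3x3 intrinsics, pixels), "R" (3x3) and "t" (3): a world point X has camera coordinates R X + t. Camera axes: x right, y down, z forward; pixel columns grow to the right and rows downward; lengths in m; the calibration is good to about 2 mm. A picture is of the moment at which its call begins.
- r.close_job(): hands the job in, once; it reports no verdict.
The state is a dict: "time": time; "joint_positions": joint angles; "joint_vel": joint speeds; "joint_torque": joint torques, N m; "ee_pos": TCP position; "eef_rot": TCP orientation; "ft_force": force on the tool from outside, world axes, zero at the start; "torque": the same for the moment, N m; "width": finger opening in m.
Only numpy, scipy, OpenCV 4.12 (cv2) and the standard library are available. Lean on these libraries where they do the work, as an engineer would, in place of code of your own. Each camera call takes 0.05 s, during which the arm holds its last target. There are 200 camera calls.

## Working session

There is one attempt and no reset: what is moved stays moved. The work goes in short steps, Python scripts to look and compute and a shell command to move; the robot and the scene stay as the last step left them, time stands still between calls to the robot, and variables do not carry over. Pictures are saved under pics/ and viewed, about 8 in all and at most 12, crops included, and the job is handed in when it is done.

```bash
mkdir -p pics; cat > h.py <<'E'
import numpy as np, cv2
from bench import r
def shot(n,f=None):
    c=r.camera(n)
    if f: cv2.imwrite('pics/'+f,c['pixels'])
    return c
def ray(c,uv,z):
    d=c['R'].T@np.linalg.inv(c['K'])@np.array([uv[0],uv[1],1.]); o=-c['R'].T@c['t']
    return o+d*(z-o[2])/d[2]
def cloud(c):
    h,w=c['z_map'].shape; u,v=np.meshgrid(np.arange(w),np.arange(h)); Z=c['z_map']
    P=np.stack([u*Z,v*Z,Z],-1)@np.linalg.inv(c['K']).T
    return (P-c['t'])@c['R']
E
python3 - <<'E'
from h import *
s=r.read_state(); print(s['time'],s['ee_pos'],s['eef_rot'],s['width'],r.nose_length)
c=shot('top','a.png'); d=shot('scene'); cv2.imwrite('pics/ab.png',np.hstack([c['pixels'],d['pixels']])[:, :])
for k in (c,d): print(-k['R'].T@k['t'])
im=cv2.imread('pics/ab.png'); cv2.imwrite('pics/ab.png',cv2.resize(im,(800,300)))
cv2.imwrite('pics/a2.png',cv2.resize(c['pixels'],(800,600)))
E
```

```text
0.0 [ 0.1916336  -0.59452746  0.24675758] [ 8.08352621e-01 -5.88698158e-01 -6.08455798e-04 -3.84396130e-04] 0.08720956338203577 0.025
[ 0.4124196  -0.00576011  1.44621887]
[ 1.04467031 -0.45539861  0.98361224]
```

View pics/a2.png

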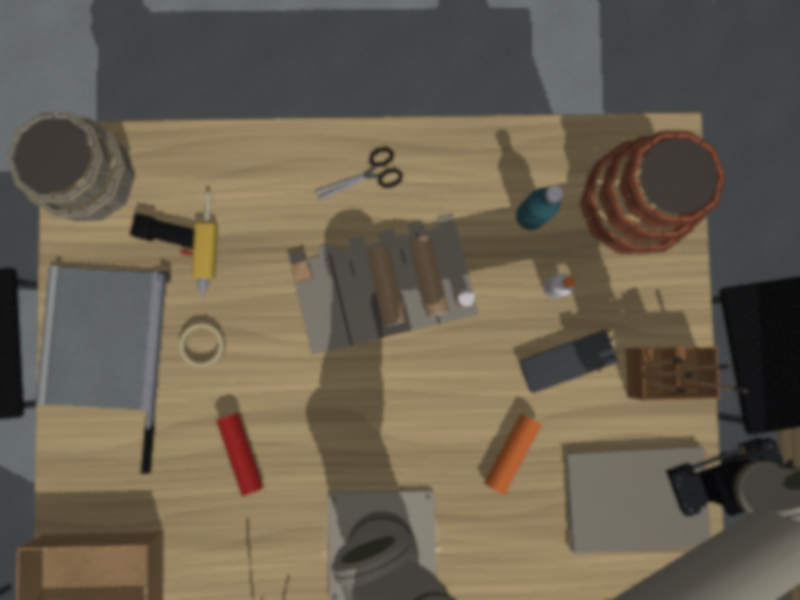

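The top view (800x600) shows the free line at about (342,295), the loose tube at (384,285) over the gate and the second tube at (428,275). I'll zoom in and measure.

```bash
cat > m.py <<'E'
from h import *
def tubes(c):
    P=cloud(c); hsv=cv2.cvtColor(c['pixels'],cv2.COLOR_BGR2HSV)
    m=((P[...,2]>.040)&(P[...,2]<.062)&(c['z_map']>0)&(np.abs(P[...,1])<.35)&(P[...,0]>.35)&(P[...,0]<.85)).astype(np.uint8)
    n,l,st,ce=cv2.connectedComponentsWithStats(m)
    for i in range(1,n):
        if st[i,4]<25: continue
        Q=P[l==i]; rc=cv2.minAreaRect(Q[:,:2].astype(np.float32))
        w=Q[:,:2]-Q[:,:2].mean(0); d=np.linalg.svd(w,full_matrices=False)[2][0]
        print(st[i,4],'pix',ce[i].round(),'mean',Q.mean(0).round(4),'rect',np.round(rc[0],4),np.round(rc[1],3),'ang',round(np.degrees(np.arctan(d[1]/d[0])),2),'zmax',Q[:,2].max().round(4))
def line(c,u0,u1,v0,v1,th=60):
    g=c['pixels'].max(-1)[v0:v1,u0:u1]
    return g
E
python3 - <<'E'
from m import *
c=shot('top'); tubes(c)
cr=c['pixels'][130:240,170:320]; cv2.imwrite('pics/b.png',cv2.resize(cr,(800,587),interpolation=cv2.INTER_CUBIC))
E
```

```text
33 pix [336. 140.] mean [ 0.699  -0.3256  0.0497] rect [ 0.701  -0.3269] [0.054 0.015] ang 35.45 zmax 0.0611
683 pix [275. 176.] mean [ 0.5782 -0.1144  0.0511] rect [ 0.579  -0.1147] [0.171 0.048] ang 12.38 zmax 0.0616
672 pix [247. 182.] mean [ 0.5596 -0.0213  0.0513] rect [ 0.5599 -0.0212] [0.17  0.047] ang 10.89 zmax 0.0616
119 pix [193. 173.] mean [0.5944 0.1608 0.0496] rect [0.5951 0.1609] [0.037 0.036] ang 37.8 zmax 0.0588
87 pix [298. 191.] mean [ 0.5281 -0.1931  0.0532] rect [ 0.5285 -0.1924] [0.031 0.032] ang -71.05 zmax 0.0603
```

View pics/b.png

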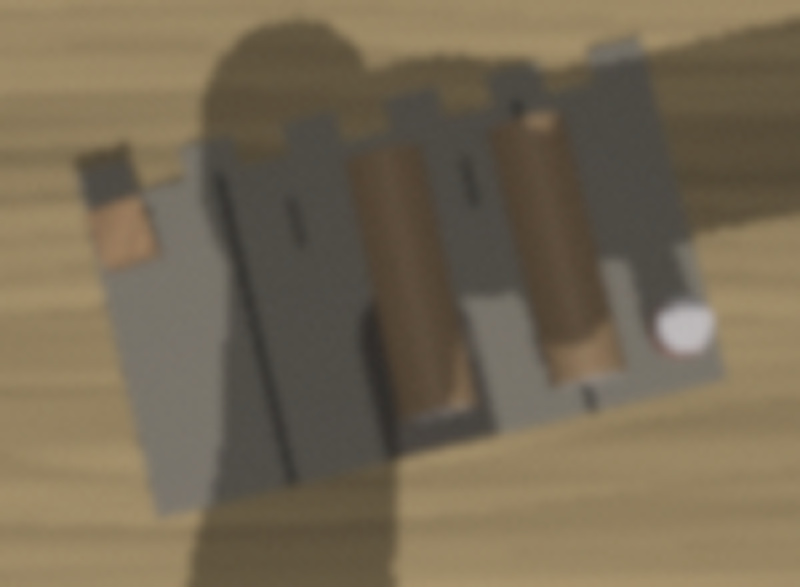

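```bash
python3 - <<'E'
from m import *
c=shot('top')
f=lambda u,v:((u+.5)/5.3333-.5+170,(v+.5)/5.3333-.5+130)
a,b=[ray(c,f(*p),.005) for p in ((293,482),(220,175))]
d=(b-a)[:2];print(a,b,(a+b)/2,np.linalg.norm(d),np.degrees(np.arctan2(d[1],d[0])))
# refine: darkest column per row near the line
g=c['pixels'].astype(float).mean(-1);L=[]
p0,p1=f(220,175),f(293,482)
for v in range(int(p0[1])+3,int(p1[1])-3):
    uc=p0[0]+(v-p0[1])/(p1[1]-p0[1])*(p1[0]-p0[0]); us=np.arange(round(uc)-4,round(uc)+5)
    w=np.interp(us,[us[0],us[-1]],[g[v,us[0]],g[v,us[-1]]])-g[v,us]; w=np.clip(w-4,0,None)
    if w.sum()>8: L.append(ray(c,((w*us).sum()/w.sum(),v),.005)[:2])
L=np.array(L);vx,vy,x,y=cv2.fitLine(L.astype(np.float32),cv2.DIST_HUBER,0,.001,.001).ravel()
ang=np.arctan(vy/vx);e=np.array([np.cos(ang),np.sin(ang)]);n=np.array([-e[1],e[0]])
M=(a+b)[:2]/2; P=np.array([x,y]); M=P+e*((M-P)@e)
print('line mid',M,'ang',np.degrees(ang),len(L))
for nm,t in (('loose',[.5599,-.0212]),('glued',[.579,-.1147])):
    q=np.array(t)-M; print(nm,'along',q@e,'across',q@n)
E
```

```text
[0.43572766 0.05799043 0.005     ] [0.63653537 0.10234896 0.005     ] [0.53613151 0.0801697  0.005     ] 0.20564876926125814 12.456624302438085
line mid [0.53582873 0.0814689 ] ang 13.11873 51
loose along 0.00014032263268012185 across -0.10545287650656336
glued along -0.002479820156504914 across -0.20084781692605846
```

Free line: mid (0.536, 0.081), angle about 13°. The loose tube sits 105 mm from it on the -y side, turned by about 11°. I'll move above it with the jaws along its axis, so that two fingertips rest on it.

```bash
R='x'; python3 -m creep '[{"x":0.03,"y":0.046,"z":0.02,"spin":7},{"x":0.06,"y":0.093,"z":0.02,"spin":15},{"x":0.092,"y":0.141,"z":0.02,"spin":22},{"x":0.123,"y":0.188,"z":0.02,"spin":29},{"x":0.155,"y":0.237,"z":0.02,"spin":36},{"x":0.186,"y":0.285,"z":0.02,"spin":43},{"x":0.218,"y":0.333,"z":0.02,"spin":50},{"x":0.25,"y":0.382,"z":0.02,"spin":57},{"x":0.28,"y":0.43,"z":0.02,"spin":64},{"x":0.312,"y":0.478,"z":0.01,"spin":71},{"x":0.343,"y":0.525,"z":0,"spin":78},{"x":0.37,"y":0.566,"z":0,"spin":83}]' 0.087
python3 -m creep '[{"z":0},{"z":-0.03},{"z":-0.06},{"z":-0.06},{"z":-0.06}]'
python3 - <<'E'
from m import *
s=r.read_state(); q=s['eef_rot']; print(s['time'],s['ee_pos'],np.degrees(2*np.arctan2(q[1],q[0])),s['ft_force'],s['width'])
c=shot('wrist','w1.png'); tubes(c); tubes(shot('top'))
cv2.imwrite('pics/c.png',np.hstack([c['pixels'],shot('scene')['pixels']]))
cv2.imwrite('pics/c.png',cv2.resize(cv2.imread('pics/c.png'),(800,300)))
E
```

```text
time: 1.7
ee_pos: [0.5622, -0.027, 0.2468]
eef_rot: [0.995, 0.097, -0.0, -0.0]
ft_force: [0.1, -0.5, 0.1]
width: 0.0867
1.7 [ 0.56215126 -0.026997    0.24678836] 11.089906878617946 [ 0.136161   -0.52521654  0.10413663] 0.08665099354166282
759 pix [325.  10.] mean [0.5983 0.1514 0.0493] rect [0.5992 0.1536] [0.036 0.02 ] ang 12.94 zmax 0.0527
5622 pix [256. 167.] mean [ 0.5619 -0.0182  0.051 ] rect [ 0.5621 -0.0203] [0.17  0.046] ang 11.22 zmax 0.0574
4443 pix [257. 241.] mean [ 0.58   -0.109   0.0509] rect [ 0.5809 -0.1135] [0.17  0.046] ang 12.75 zmax 0.057
106 pix [208. 299.] mean [ 0.5327 -0.2034  0.053 ] rect [ 0.533  -0.2039] [0.028 0.009] ang 11.52 zmax 0.0548
28 pix [336. 139.] mean [ 0.7008 -0.3254  0.0506] rect [ 0.7018 -0.3268] [0.059 0.018] ang 31.13 zmax 0.0603
120 pix [193. 173.] mean [0.5944 0.1607 0.0498] rect [0.595  0.1609] [0.036 0.036] ang 15.53 zmax 0.0572
91 pix [283. 188.] mean [ 0.538  -0.1411  0.0486] rect [ 0.5508 -0.1375] [0.106 0.016] ang 9.02 zmax 0.0591
87 pix [298. 191.] mean [ 0.5283 -0.1931  0.0531] rect [ 0.5288 -0.1924] [0.033 0.031] ang -87.32 zmax 0.0602invalid input at $[0]: expected keys x, y, z, spin
```

View pics/c.png

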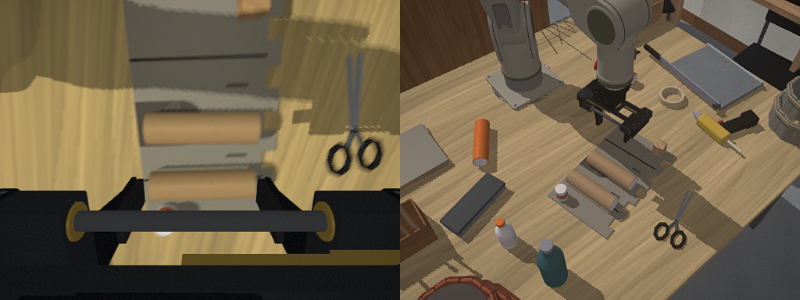

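The wrist view shows the free line running from (170,75) to (339,70) in full-size pixels, with the loose tube at about (256,165) and the glued tube below it. The second call was refused because a row needs all four keys. Next I descend to about 10 mm above the tube.

```bash
cat >> m.py <<'E'
M0=np.array([.5358,.0815]);A0=np.radians(12.8)
def fitline(c):
    P=cloud(c);e=np.array([np.cos(A0),np.sin(A0)]);n=np.array([-e[1],e[0]])
    q=P[...,:2]-M0;a=q@e;b=q@n
    m=(np.abs(P[...,2]-.005)<.006)&(np.abs(b)<.014)&(np.abs(a)<.1)&(c['z_map']>0)
    a,b,g=a[m],b[m],c['pixels'].astype(float).mean(-1)[m]; L=[]
    for k in np.arange(-.1,.1,.01):
        s=(a>=k)&(a<k+.01)
        if s.sum()<20: continue
        w=np.clip(.75*np.median(g[s])-g[s],0,None)
        if w.sum()>20: L.append((k+.005,(w*b[s]).sum()/w.sum()))
    L=np.array(L)
    if len(L)<4: return print('line few',len(L))
    p=np.polyfit(L[:,0],L[:,1],1); print('line: ang',np.degrees(A0+np.arctan(p[0])),'mid',M0+n*p[1],'n',len(L),'res',np.std(L[:,1]-np.polyval(p,L[:,0])))
def st():
    s=r.read_state();q=s['eef_rot'];print('t',round(s['time'],2),'tcp',s['ee_pos'].round(4),'ang',np.degrees(2*np.arctan2(q[1],q[0])).round(2),'F',np.round(s['ft_force'],2))
E
python3 -c "
from m import *
c=shot('wrist');fitline(c);fitline(shot('top'))"
python3 -m creep '[{"x":0,"y":0,"z":-0.05,"spin":0},{"x":0,"y":0,"z":-0.1,"spin":0},{"x":0,"y":0,"z":-0.14,"spin":0},{"x":0,"y":0,"z":-0.157,"spin":0},{"x":0,"y":0,"z":-0.157,"spin":0},{"x":0,"y":0,"z":-0.157,"spin":0}]'
python3 -m creep '[{"x":0,"y":0,"z":-0.004,"spin":0},{"x":0,"y":0,"z":-0.008,"spin":0},{"x":0,"y":0,"z":-0.008,"spin":0}]'
```

```text
line: ang 12.64209537416335 mid [0.53617215 0.07986196] n 20 res 4.199756026681025e-05
line few 0
time: 2.7
ee_pos: [0.5628, -0.0292, 0.0924]
eef_rot: [0.996, 0.094, 0.001, 0.0]
ft_force: [0.2, 0.8, -0.1]
width: 0.0867
time: 3.08
ee_pos: [0.5616, -0.0289, 0.0824]
eef_rot: [0.996, 0.095, -0.0, 0.0]
ft_force: [-0.7, -0.8, -0.2]
width: 0.0869
```

```bash
python3 -m creep '[{"x":0,"y":0,"z":-0.002,"spin":0},{"x":0,"y":0,"z":-0.002,"spin":0}]'; python3 -m creep '[{"x":0,"y":0,"z":-0.001,"spin":0},{"x":0,"y":0,"z":-0.001,"spin":0}]'
python3 -m creep '[{"x":0,"y":0,"z":-0.001,"spin":0},{"x":0,"y":0,"z":-0.001,"spin":0}]'
```

```text
time: 3.32
ee_pos: [0.5618, -0.0288, 0.0806]
eef_rot: [0.996, 0.095, 0.0, -0.0]
ft_force: [-0.2, 0.0, 0.5]
width: 0.0872
time: 3.58
ee_pos: [0.5619, -0.029, 0.0803]
eef_rot: [0.996, 0.095, 0.0, 0.0]
ft_force: [-2.7, -1.5, 7.1]
width: 0.0867
time: 3.82
ee_pos: [0.562, -0.0292, 0.0801]
eef_rot: [0.996, 0.095, 0.0, 0.001]
ft_force: [-5.5, -1.5, 16.3]
width: 0.0871
```

Contact is at TCP z of about 0.080, with a stiffness of about 9 N/mm. I'll ease off to about 5 N and make a first stroke of 32 mm across the tube axis.

```bash
python3 -m creep '[{"x":0,"y":0,"z":0.0012,"spin":0},{"x":0,"y":0,"z":0.0012,"spin":0}]'; python3 -m creep '[{"x":-0.001,"y":0.005,"z":0,"spin":0},{"x":-0.002,"y":0.010,"z":0,"spin":0},{"x":-0.003,"y":0.015,"z":0,"spin":0},{"x":-0.004,"y":0.020,"z":0,"spin":0},{"x":-0.005,"y":0.025,"z":0,"spin":0},{"x":-0.006,"y":0.030,"z":0,"spin":0},{"x":-0.006,"y":0.030,"z":0,"spin":0}]'; python3 -m creep '[{"x":0,"y":0,"z":0.005,"spin":0},{"x":0,"y":0,"z":0.01,"spin":0},{"x":0,"y":0,"z":0.01,"spin":0}]'
python3 -c "
from m import *
st();c=shot('wrist','w2.png');tubes(c);fitline(c);print();tubes(shot('top'));tubes(shot('scene'))"
```

```text
time: 4.08
ee_pos: [0.5619, -0.029, 0.0803]
eef_rot: [0.996, 0.095, 0.0, 0.0]
ft_force: [-2.2, -0.1, 7.5]
width: 0.0867
time: 4.95
ee_pos: [0.5559, 0.0016, 0.0803]
eef_rot: [0.995, 0.095, 0.0, 0.0]
ft_force: [-3.1, -0.4, 8.3]
width: 0.087
time: 5.32
ee_pos: [0.556, 0.0011, 0.0902]
eef_rot: [0.996, 0.095, 0.0, 0.0]
ft_force: [0.4, -0.2, -0.8]
width: 0.087
t 5.33 tcp [0.556  0.0011 0.0902] ang 10.86 F [ 0.44 -0.16 -0.8 ]
244 pix [373.   2.] mean [0.5938 0.1428 0.0447] rect [0.5985 0.144 ] [0.03  0.003] ang 15.33 zmax 0.0508
13368 pix [257. 231.] mean [0.5578 0.0019 0.0507] rect [ 0.5584 -0.0043] [0.171 0.045] ang 11.22 zmax 0.0569
line: ang 12.68336957031764 mid [0.53606458 0.08033547] n 20 res 2.0978674029075844e-05

32 pix [335. 139.] mean [ 0.7019 -0.324   0.051 ] rect [ 0.7031 -0.3262] [0.058 0.016] ang 26.98 zmax 0.0602
667 pix [275. 176.] mean [ 0.5785 -0.1146  0.0513] rect [ 0.5788 -0.1148] [0.171 0.048] ang 12.61 zmax 0.0617
120 pix [193. 173.] mean [0.5942 0.1608 0.05  ] rect [0.5945 0.1609] [0.036 0.035] ang 12.04 zmax 0.0592
89 pix [298. 191.] mean [ 0.5281 -0.1927  0.0531] rect [ 0.5288 -0.1923] [0.033 0.031] ang -87.67 zmax 0.0593
186 pix [333. 185.] mean [0.5962 0.1616 0.0488] rect [0.595  0.1634] [0.036 0.038] ang -88.7 zmax 0.0554
1018 pix [274. 211.] mean [ 0.563  -0.0091  0.0507] rect [ 0.5572 -0.005 ] [0.171 0.047] ang 11.67 zmax 0.0589
1212 pix [245. 240.] mean [ 0.5832 -0.1166  0.0508] rect [ 0.5794 -0.1136] [0.172 0.047] ang 12.94 zmax 0.0593
190 pix [206. 242.] mean [ 0.5311 -0.1922  0.0513] rect [ 0.5293 -0.1908] [0.033 0.035] ang -24.59 zmax 0.0587
47 pix [209. 352.] mean [ 0.745  -0.3353  0.0503] rect [ 0.7428 -0.3323] [0.006 0.036] ang -66.4 zmax 0.0619
```

The stroke rolled the tube 16 mm for 31 mm of fingertip travel, as expected, with the angle unchanged and 88 mm left to go. The next two strokes follow.

```bash
python3 -m creep '[{"x":0.003,"y":-0.0135,"z":0,"spin":0},{"x":0.003,"y":-0.0135,"z":-0.006,"spin":0},{"x":0.003,"y":-0.0135,"z":-0.01,"spin":0},{"x":0.003,"y":-0.0135,"z":-0.01,"spin":0},{"x":0.002,"y":-0.0085,"z":-0.01,"spin":0},{"x":0.001,"y":-0.0035,"z":-0.01,"spin":0},{"x":0,"y":0.0015,"z":-0.01,"spin":0},{"x":-0.001,"y":0.0065,"z":-0.01,"spin":0},{"x":-0.002,"y":0.0115,"z":-0.01,"spin":0},{"x":-0.003,"y":0.017,"z":-0.01,"spin":0},{"x":-0.003,"y":0.017,"z":-0.01,"spin":0}]'
python3 -m creep '[{"x":0,"y":0,"z":0.007,"spin":0},{"x":0.003,"y":-0.015,"z":0.008,"spin":0},{"x":0.003,"y":-0.015,"z":0.004,"spin":0},{"x":0.003,"y":-0.015,"z":0,"spin":0},{"x":0.003,"y":-0.015,"z":0,"spin":0},{"x":0.002,"y":-0.01,"z":0,"spin":0},{"x":0.001,"y":-0.005,"z":0,"spin":0},{"x":0,"y":0,"z":0,"spin":0},{"x":-0.001,"y":0.005,"z":0,"spin":0},{"x":-0.002,"y":0.01,"z":0,"spin":0},{"x":-0.003,"y":0.015,"z":0,"spin":0},{"x":-0.003,"y":0.015,"z":0,"spin":0}]'
python3 -m creep '[{"x":0,"y":0,"z":0.005,"spin":0},{"x":0,"y":0,"z":0.01,"spin":0},{"x":0,"y":0,"z":0.01,"spin":0}]'
python3 -c "
from m import *
st();c=shot('wrist','w3.png');tubes(c);fitline(c);print();tubes(shot('scene'))"
```

```text
time: 6.85
ee_pos: [0.5524, 0.0189, 0.0802]
eef_rot: [0.995, 0.095, -0.0, 0.0]
ft_force: [-5.2, -1.0, 11.5]
width: 0.0867
time: 8.35
ee_pos: [0.5496, 0.0339, 0.0803]
eef_rot: [0.995, 0.095, -0.0, 0.0]
ft_force: [-4.9, -1.2, 11.0]
width: 0.0868
time: 8.72
ee_pos: [0.5499, 0.0332, 0.09]
eef_rot: [0.996, 0.095, 0.0, -0.0]
ft_force: [0.2, 0.8, -0.6]
width: 0.0869
t 8.72 tcp [0.5499 0.0332 0.09  ] ang 10.86 F [ 0.2   0.78 -0.6 ]
4770 pix [381.  33.] mean [0.5948 0.16   0.0497] rect [0.5963 0.1616] [0.036 0.035] ang 2.08 zmax 0.0529
13358 pix [257. 231.] mean [0.5515 0.0337 0.0507] rect [0.5523 0.0271] [0.171 0.046] ang 11.18 zmax 0.057
line: ang 12.690003319642509 mid [0.53605683 0.08036955] n 20 res 4.403977013719808e-05

180 pix [333. 185.] mean [0.5964 0.1617 0.049 ] rect [0.5949 0.1643] [0.035 0.039] ang -63.48 zmax 0.0546
979 pix [282. 203.] mean [0.5566 0.0224 0.0506] rect [0.5512 0.0253] [0.173 0.046] ang 11.57 zmax 0.0594
1210 pix [245. 240.] mean [ 0.5837 -0.1165  0.0508] rect [ 0.5793 -0.1139] [0.173 0.047] ang 12.67 zmax 0.0594
184 pix [206. 242.] mean [ 0.5308 -0.192   0.0517] rect [ 0.5293 -0.1906] [0.033 0.036] ang -23.87 zmax 0.0578
45 pix [209. 352.] mean [ 0.7453 -0.3357  0.0506] rect [ 0.7428 -0.3317] [0.007 0.037] ang -66.54 zmax 0.0615
```

```bash
python3 -m creep '[{"x":0.003,"y":-0.0145,"z":0,"spin":0},{"x":0.003,"y":-0.0145,"z":-0.006,"spin":0},{"x":0.003,"y":-0.0145,"z":-0.0096,"spin":0},{"x":0.003,"y":-0.0145,"z":-0.0096,"spin":0},{"x":0.002,"y":-0.0095,"z":-0.0096,"spin":0},{"x":0.001,"y":-0.0045,"z":-0.0096,"spin":0},{"x":0,"y":0.0005,"z":-0.0096,"spin":0},{"x":-0.001,"y":0.0055,"z":-0.0096,"spin":0},{"x":-0.002,"y":0.0105,"z":-0.0096,"spin":0},{"x":-0.003,"y":0.016,"z":-0.0096,"spin":0},{"x":-0.003,"y":0.016,"z":-0.0096,"spin":0}]'
python3 -m creep '[{"x":0,"y":0,"z":0.007,"spin":0},{"x":0.003,"y":-0.015,"z":0.008,"spin":0},{"x":0.003,"y":-0.015,"z":0.004,"spin":0},{"x":0.003,"y":-0.015,"z":0,"spin":0},{"x":0.003,"y":-0.015,"z":0,"spin":0},{"x":0.002,"y":-0.01,"z":0,"spin":0},{"x":0.001,"y":-0.005,"z":0,"spin":0},{"x":0,"y":0,"z":0,"spin":0},{"x":-0.001,"y":0.005,"z":0,"spin":0},{"x":-0.002,"y":0.01,"z":0,"spin":0},{"x":-0.003,"y":0.015,"z":0,"spin":0},{"x":-0.003,"y":0.015,"z":0,"spin":0}]'
python3 -m creep '[{"x":0,"y":0,"z":0.005,"spin":0},{"x":0,"y":0,"z":0.01,"spin":0},{"x":0,"y":0,"z":0.01,"spin":0}]'
python3 -c "
from m import *
st();c=shot('wrist','w4.png');tubes(c);fitline(c);print();tubes(shot('scene'))"
```

```text
time: 10.2
ee_pos: [0.5464, 0.0499, 0.0803]
eef_rot: [0.995, 0.095, -0.0, -0.0]
ft_force: [-3.6, -1.3, 7.4]
width: 0.0871
time: 11.7
ee_pos: [0.5435, 0.065, 0.0803]
eef_rot: [0.995, 0.095, -0.0, -0.0]
ft_force: [-1.8, -0.6, 7.3]
width: 0.0867
time: 12.08
ee_pos: [0.544, 0.0642, 0.0905]
eef_rot: [0.996, 0.095, 0.0, -0.0]
ft_force: [0.3, -0.3, -0.4]
width: 0.0871
t 12.07 tcp [0.544  0.0642 0.0905] ang 10.86 F [ 0.32 -0.3  -0.41]
4374 pix [375.  90.] mean [0.5948 0.1623 0.0498] rect [0.5961 0.1621] [0.036 0.036] ang 16.01 zmax 0.0526
13448 pix [257. 230.] mean [0.5453 0.0653 0.0508] rect [0.5464 0.0586] [0.171 0.047] ang 11.27 zmax 0.0568
line: ang 12.68283993644187 mid [0.53604888 0.08040457] n 20 res 5.572593587303809e-05

948 pix [290. 195.] mean [0.5497 0.0537 0.0506] rect [0.5453 0.0577] [0.172 0.049] ang 11.89 zmax 0.0599
169 pix [334. 186.] mean [0.5982 0.1616 0.0486] rect [0.5973 0.1637] [0.034 0.042] ang -85.73 zmax 0.0564
1202 pix [245. 240.] mean [ 0.5835 -0.1165  0.0508] rect [ 0.579  -0.1148] [0.173 0.049] ang 12.68 zmax 0.0592
184 pix [206. 242.] mean [ 0.5309 -0.1922  0.0517] rect [ 0.5287 -0.1908] [0.033 0.034] ang -23.53 zmax 0.0579
47 pix [209. 352.] mean [ 0.7448 -0.3346  0.0501] rect [ 0.7429 -0.3321] [0.006 0.037] ang -65.67 zmax 0.0612
```

About 24 mm remain, so I'll take two strokes of about 24 mm fingertip travel and then check.

```bash
python3 -m creep '[{"x":0.003,"y":-0.0115,"z":0,"spin":0},{"x":0.003,"y":-0.0115,"z":-0.006,"spin":0},{"x":0.003,"y":-0.0115,"z":-0.0096,"spin":0},{"x":0.003,"y":-0.0115,"z":-0.0096,"spin":0},{"x":0.002,"y":-0.0065,"z":-0.0096,"spin":0},{"x":0.001,"y":-0.0015,"z":-0.0096,"spin":0},{"x":0,"y":0.0035,"z":-0.0096,"spin":0},{"x":-0.001,"y":0.0085,"z":-0.0096,"spin":0},{"x":-0.0017,"y":0.012,"z":-0.0096,"spin":0},{"x":-0.0017,"y":0.012,"z":-0.0096,"spin":0}]'
python3 -m creep '[{"x":0,"y":0,"z":0.007,"spin":0},{"x":0.0025,"y":-0.012,"z":0.008,"spin":0},{"x":0.0025,"y":-0.012,"z":0.004,"spin":0},{"x":0.0025,"y":-0.012,"z":0,"spin":0},{"x":0.0025,"y":-0.012,"z":0,"spin":0},{"x":0.0015,"y":-0.007,"z":0,"spin":0},{"x":0.0005,"y":-0.002,"z":0,"spin":0},{"x":-0.0005,"y":0.003,"z":0,"spin":0},{"x":-0.0015,"y":0.0075,"z":0,"spin":0},{"x":-0.002,"y":0.0105,"z":0,"spin":0},{"x":-0.002,"y":0.0105,"z":0,"spin":0}]'
python3 -m creep '[{"x":0,"y":0,"z":0.005,"spin":0},{"x":0,"y":0,"z":0.03,"spin":0},{"x":0,"y":0,"z":0.08,"spin":0},{"x":0,"y":-0.06,"z":0.12,"spin":0},{"x":0,"y":-0.12,"z":0.14,"spin":0},{"x":0,"y":-0.12,"z":0.14,"spin":0},{"x":0,"y":-0.12,"z":0.14,"spin":0}]'
python3 -c "
from m import *
st();c=shot('wrist','w5.png');tubes(c);fitline(c);print();d=shot('top');tubes(d);s=shot('scene','s5.png');tubes(s);cv2.imwrite('pics/d.png',np.hstack([c['pixels'][:,100:450],cv2.resize(s['pixels'][130:300,180:380],(450,384))]))"
```

```text
time: 13.42
ee_pos: [0.5421, 0.0765, 0.0806]
eef_rot: [0.995, 0.095, 0.0, -0.0]
ft_force: [-0.3, 0.3, 0.0]
width: 0.0871
time: 14.8
ee_pos: [0.5399, 0.0869, 0.0805]
eef_rot: [0.995, 0.095, -0.0, -0.0]
ft_force: [-0.7, -0.1, 0.6]
width: 0.0869
time: 15.68
ee_pos: [0.5401, -0.0338, 0.2207]
eef_rot: [0.996, 0.094, 0.0, -0.0]
ft_force: [-0.5, 0.6, -0.7]
width: 0.0871
t 15.68 tcp [ 0.5401 -0.0338  0.2207] ang 10.77 F [-0.54  0.56 -0.7 ]
377 pix [354.   4.] mean [0.5981 0.1461 0.0483] rect [0.6006 0.1463] [0.036 0.009] ang 13.38 zmax 0.0521
8798 pix [279.  66.] mean [0.542  0.0813 0.0511] rect [0.5419 0.0819] [0.17  0.046] ang 11.27 zmax 0.0573
4351 pix [266. 249.] mean [ 0.5676 -0.1113  0.0509] rect [ 0.5702 -0.1156] [0.149 0.046] ang 12.79 zmax 0.0572
445 pix [223. 305.] mean [ 0.5311 -0.1945  0.0529] rect [ 0.5314 -0.196 ] [0.034 0.027] ang 13.28 zmax 0.0552
line few 2

37 pix [336. 140.] mean [ 0.6993 -0.3253  0.0523] rect [ 0.7026 -0.3257] [0.057 0.017] ang 32.54 zmax 0.0614
680 pix [217. 189.] mean [0.54   0.0804 0.0512] rect [0.5402 0.0806] [0.171 0.048] ang 11.36 zmax 0.0608
120 pi
[... 152 characters left out ...]
t [ 0.5289 -0.1928] [0.033 0.031] ang 89.86 zmax 0.0593
87 pix [270. 177.] mean [0.4734 0.0547 0.0481] rect [0.4752 0.0561] [0.034 0.018] ang -0.55 zmax 0.0576
703 pix [303. 193.] mean [0.5683 0.0826 0.0505] rect [0.5635 0.0863] [0.126 0.047] ang 12.86 zmax 0.0592
187 pix [333. 185.] mean [0.5963 0.1612 0.0491] rect [0.5948 0.1632] [0.039 0.039] ang -80.1 zmax 0.056
1198 pix [245. 240.] mean [ 0.5836 -0.1163  0.0507] rect [ 0.5791 -0.1135] [0.172 0.047] ang 12.89 zmax 0.0592
186 pix [206. 242.] mean [ 0.5307 -0.192   0.0513] rect [ 0.5291 -0.1911] [0.033 0.034] ang -34.57 zmax 0.0574
45 pix [209. 352.] mean [ 0.7451 -0.3353  0.0504] rect [ 0.7428 -0.3323] [0.006 0.037] ang -65.98 zmax 0.0619
```

View pics/d.png

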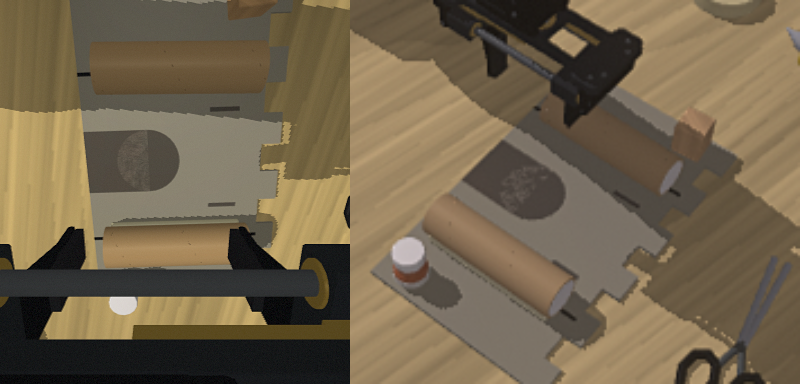

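The wrist and scene views show the tube on the free line, with stubs of line past both its ends, and the gripper clear. Wrist and top depth put it 0 to 1 mm off sideways, 4 to 6 mm lengthways and 1.4° turned. I'm handing the job in.

```bash
python3 -c "
from m import *
print(r.close_job());st()"
```

```text
the job is handed in; nothing more can be done
None
the job is handed in; nothing more can be done
```

The loose tube now rests along the free black line, and I handed the job in at about 16 s of the 64 s allowed. I rolled it the roughly 103 mm in seven short strokes, with both open fingertips resting on top of it. I then lifted the arm clear and backed it away.

**Final position:** both cameras put it well inside the limits, with line showing past both ends.

| Measure | Wrist camera | Top camera | Limit |
|---|---|---|---|
| Sideways from the line | +0.2 mm | −0.7 mm | 7 mm |
| Lengthways from the line's middle | +6 mm | +4 mm | 20 mm |
| Turned from the line | 1.4° | 1.3° | 6° |

**Bystanders:** the wood block and paint jar measured unchanged in the top view. The others I only know to be undisturbed because the gripper never went near them.

**Forces:** these strayed outside the 2–10 N range a few times. They reached about 16 N once during the first touch-down, about 11 N in strokes 2 and 3, and read close to zero at the end of the last two. The tube still rolled the expected distance each time.

**Checks that failed:**
- One move was refused because its rows lacked keys, and nothing moved.
- The last line fit in the wrist view found too few points because the tube now covers the line. The sideways, lengthways and turn figures above therefore use the line as fitted just before the last two strokes.
- The last scene-camera measurement of the tube was cut short by the gripper, so I left it out.

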